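Hold the key machine's guard open

TASK

Switch the key machine off by pushing its isolator lever fully over to the far (red dot) side, and only then lift the machine's clear guard, which has a red bar handle. Finish holding the guard still, open at 50 degrees (give or take 5) so that a colleague can change the cutter: the program ends while holding it there, without letting go. Leave the other things on the bench where they are.

Things in the scene. Friction and masses are not known exactly. Their poses are not given: they have to be found in the camera images.
- machine: Key-duplicating machine bolted to the bench: white bed 400 (x) x 300 (y) x 55 mm high, with a motor housing (red cap, top at 200 mm) on its far 165 mm and a clear guard with red edging over the two key vices on its near part. Origin under its centre; its x axis points from the guard's handle side to the motor housing
- guard: Clear guard with red edging, hinged at its far edge: top 160 mm from hinge to near edge, 220 mm wide, front and sides 60 mm deep, about 0.4 kg. Origin in the middle of the hinge axis, 155 mm above the bench. Shut: its axes are the machine's; open by an angle: turned so much about its y, its z tilting that much from vertical. A spring also pulls it shut (3 to 5 N at the handle); stop at 1.4 rad
- handle (a point): Middle of the guard's round red bar handle, 14 mm thick, 130 mm long along y, on a 10 mm leg 60 mm either side of its middle; at x -210, z +15 mm in the guard's frame, 50 mm clear of the guard's front. 170 mm above the bench when shut, about 325 mm at 50 degrees. The bar can turn between finger pads, so a gripper may stay pointing down
- isolator (a joint): Angle of the isolator switch's lever in rad: 0 = on (leaning fully to the near side, green dot), 1.0 = off, its stop (leaning fully to the far side, red dot). It stays where it is left and moves with about 1 N at the ball
- isolator_tip (a point): Centre of the red ball (26 mm diameter) at the end of the isolator's lever; 80 mm from the pivot, which is 22 mm above the bench over the centre of the switch block. The lever's rod is 10 mm thick; 92 mm above the bench at either end of its travel
- isolator_base: Isolator switch block, yellow, 70 (x) x 50 (y) x 25 mm, fixed to the bench to the left or right of the machine. Origin under its centre; the lever swings in the block's x-z plane, from its -x side (on, towards the robot) to its +x side (off)
- blank_bin: Small blue bin of key blanks, 100 x 80 x 45 mm, fixed to the bench on the other side of the machine; origin under its centre
- key_black: Loose brass key with a round black head, 50 mm long, 5 mm thick, lying on the bench; origin under its middle. A bystander
- key_blue: Loose brass key with a round blue head, 50 mm long, 5 mm thick, lying on the bench; origin under its middle. A bystander
- padlock: Loose brass padlock lying flat, body 50 x 45 x 24 mm with a steel shackle; origin under the body's centre. A bystander
- screwdriver: Loose screwdriver, 160 mm long, red handle, lying on the bench. A bystander
- oil: Small white oil bottle with a yellow label and red cap, 50 mm wide, 120 mm tall, standing; origin under its centre. A bystander
- jar: Amber glass jar with a black cap, 68 mm wide, 85 mm tall, standing; origin under its centre. A bystander
Mind the look-alikes: they are no part of the job. Of the things like the isolator_base, leave any that is pink or turquoise; of the rest the larger one is meant.

How it is judged (in metres and radians):
On the way, in this order (a step that is already met when the one before it is completed fails the run):
1. the isolator lever is pushed over to off, with the guard still shut (value of joint isolator above 0.8 rad and angle between guard's own z axis and vertical below 0.1 rad), for 0.2 s.
2. the guard is held in the fingers at 50 degrees (angle between guard's own z axis and vertical between 0.768 and 0.977 rad and contact force between the fingers and guard above 1 N and angular speed of guard below 0.1 rad/s), for 0.3 s.
At the end, for the whole second after the job is handed in: The program ends holding: the guard stands still (under 0.1 rad/s) between 44 and 56 degrees (0.768 to 0.977 rad), the fingers bear on it with more than 1 N, the isolator lever is off (over 0.8 rad), and no loose thing on the bench has moved 30 mm or more (all of step 2 and value of joint isolator above 0.8 rad and distance of each of key_black, key_blue, padlock, screwdriver, oil, jar from where it was at the start of the episode below 0.03 m); the arm keeps its last pose, push and grip.
It fails at once if the guard is lifted (over 0.15 rad) before the isolator is off (over 0.8 rad) (angle between guard's own z axis and vertical above 0.15 rad and not (value of joint isolator above 0.8 rad)).
It fails at once if a loose thing on the bench is moved 30 mm or more (not (distance of each of key_black, key_blue, padlock, screwdriver, oil, jar from where it was at the start of the episode below 0.03 m)).
It also fails if it takes over 48 s, if anything falls off the work surface, if the arm or the gripper's body presses on something with over 40 N, if the wrist force passes 120 N, or if a joint passes its speed limit or range.

ROBOT

A 6-joint arm with a two-finger parallel gripper is mounted at the origin on the work surface. World frame = base frame: x ahead of the robot, y to its left, z up, the work surface at z = 0. Lengths are in mm, angles in rad, forces in N, time in s.
With the tool pointing down it reaches from about 350 to 875 mm from the base axis. Payload 4.2 kg.
Tool frame: the origin (TCP) lies midway between the tips of the shut fingers; the grasp point (between the pads) lies 19 mm behind it; y points along the fingers, x is the direction in which the jaws open and shut, and the axes are right-handed (so a half turn about y gives the same grasp; the last joint's range is limited). The gripper opens to 85 mm and grips with 20 to 120 N. Pads are 22 mm wide; open, the fingers measure 114 mm over their backs; the gripper's body (76 mm by 85 mm) begins 54 mm behind the grasp point. The pads swing forward as they close: fully open they stand 13 mm farther back than shut.
Start: joints at [1.539, 0.385, 0.008, 0, -1.194, -0.259], TCP at [179.167, 598.747, 231.312] pointing down, gripper open.
Joint ranges: [-3.14, 3.14], [-1.21, 2.06], [-1.07, 1.41], [-3.16, 2.05], [-2.99, -0.16], [-3.1, 3.1]. Speed limits (rad/s): [2.79, 2.79, 3.14, 3.14, 3.14, 3.14].

INTERFACE

Orientations are given as a unit quaternion [x, y, z, w].
In Python, from bench import read_state, get_image, job_done gives the robot as it stands.
- The arm moves only by the tool play_rows, never from a script. Its argument "series" is a list of rows, each a list of 7 numbers: the shift along the tool's x, y, z in m, then the turn, a rotation vector about the tool's x, y, z in rad, then the finger opening in m, from 0 to 0.0854. In form: [[x, y, z, wx, wy, wz, claw], ...]. A call has 1 to 10 rows; each row shifts and turns the pose as measured when the row begins, along the tool's axes as they then stand; what a row does not reach is not made up. A row lasts 1/10 s, in which the tool goes at most 50 mm and 8.59 degrees, less where a joint would pass 70% of its speed; a pose out of reach is approached as far as the arm can. A call with a gripper value outside its range is refused whole. The fingers move at their own pace and stop on an object; the grip force is fixed at half the most. Time passes only in rows, so rows that do not move let the fingers close. It gives the time, the measured TCP pose, the force and the opening at its end, in the units of the state.
- read_state(): the state, without advancing time (a new reading comes with each control period).
- get_image(name): name is "scene" or "side" or "wrist"; returns a dict with "color" (384x512x3 uint8, red, green, blue), "intrinsics" (3x3 intrinsics, pixels), "origin" and "orientation" of the camera in the world. Camera axes: x right, y down, z forward; pixel columns grow to the right and rows downward; lengths in mm; the calibration is good to about 2 mm. A picture is of the moment at which its call begins. There is no depth.
- job_done(): hands the job in, once; it reports no verdict.
The state is a dict: "clock": time; "joints": joint angles; "joint_vel": joint speeds; "joint_efforts": joint torques, N m; "position": TCP position; "ee_rot": TCP orientation; "contact_force": force on the tool from outside, world axes, zero at the start; "wrist_torque": the same for the moment, N m; "gripper_width": finger opening in mm.
Only numpy, scipy, OpenCV 4.12 (cv2) and the standard library are available. Lean on these libraries where they do the work, as an engineer would, in place of code of your own. Each camera call takes 0.05 s, during which the arm holds its last target. There are 200 camera calls.

## Working session

There is one attempt and no reset: what is moved stays moved. The work goes in short steps, Python scripts to look and compute and a tool call to move; the robot and the scene stay as the last step left them, time stands still between calls to the robot, and variables do not carry over. Pictures are saved under pics/ and viewed, about 8 in all and at most 12, crops included, and the job is handed in when it is done.

Besides the shell and the picture viewer there is one more tool, called after "Emit:" by a JSON object that holds its "fn" and its "kwargs", one argument or row to a line. play_rows: Moves the arm, as the interface text tells. Its arguments: {"type":"object","properties":{"series":{"type":"array","items":{"type":"array","items":{"type":"number"}}}},"required":["series"]}

```bash
mkdir -p pics; cat > h.py <<'E'
import numpy as np, cv2
from scipy.spatial.transform import Rotation as R
from bench import read_state, get_image, job_done
def cam(n,save=None):
    d=get_image(n); K=np.array(d["intrinsics"]); o=np.array(d["origin"],float).ravel(); q=np.array(d["orientation"],float)
    M=q if q.shape==(3,3) else R.from_quat(q).as_matrix()
    if save: cv2.imwrite("pics/"+save,cv2.cvtColor(np.asarray(d["color"]),cv2.COLOR_RGB2BGR))
    np.savez(f"cam_{n}.npz",K=K,o=o,M=M)
def ray(n,u,v):
    c=np.load(f"cam_{n}.npz"); return c["o"], c["M"]@np.linalg.inv(c["K"])@[u,v,1]
def atz(n,u,v,z):
    o,d=ray(n,u,v); return o+d*(z-o[2])/d[2]
def tri(*obs):
    A=np.zeros((3,3));b=np.zeros(3)
    for n,u,v in obs:
        o,d=ray(n,u,v); d=d/np.linalg.norm(d); P=np.eye(3)-np.outer(d,d); A+=P;b+=P@o
    x=np.linalg.solve(A,b); return x,[np.round(proj(n,x)-[u,v],1) for n,u,v in obs]
def proj(n,p):
    c=np.load(f"cam_{n}.npz"); q=c["K"]@c["M"].T@(np.array(p)-c["o"]); return q[:2]/q[2]
E
python3 - <<'E'
from h import *
for n in("scene","side"): cam(n,n+"1.png"); print(n,np.load(f"cam_{n}.npz")["o"])
print(read_state())
a=cv2.imread("pics/scene1.png");b=cv2.imread("pics/side1.png")
E
```

```text
scene [1504.76648089 -604.81572555  813.64535966]
side [ 60.14357933 438.45698904 924.15140838]
{'clock': 0.1, 'joints': array([ 1.53862357e+00,  3.85491230e-01,  6.77360152e-03, -4.15200285e-04,
       -1.19401184e+00, -2.58625276e-01]), 'joint_vel': array([-0.00059247, -0.00269717,  0.00457395,  0.00116818,  0.00031664,
       -0.00047151]), 'joint_efforts': array([-4.65489211e-04, -3.93323207e+01,  1.88928992e+01,  4.19804022e+00,
       -2.62483205e-03,  5.43284756e-06]), 'position': array([179.02245147, 598.2725021 , 230.33127951]), 'ee_rot': array([ 0.42276918, -0.56674994,  0.5676496 , -0.42170448]), 'contact_force': array([-0.00881126, -0.49201228, -0.49695489]), 'wrist_torque': array([ 0.00453475, -0.00842945, -0.03353878]), 'gripper_width': 85.57437424290674}
```

View pics/scene1.png

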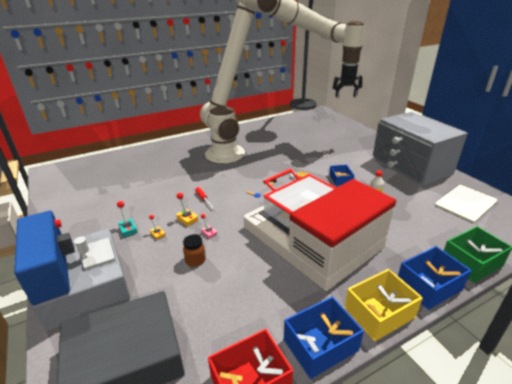

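View pics/side1.png

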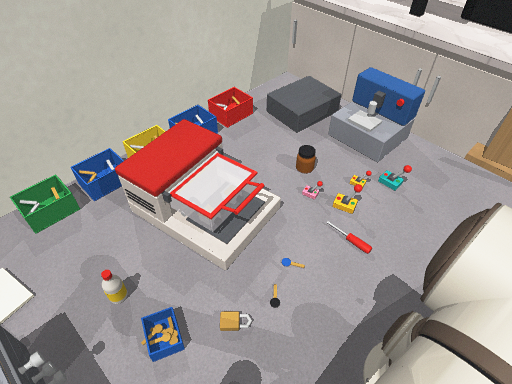

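The images show four lever switches. In the side view they are turquoise (392,178), small yellow (358,180), pink (312,191) and large yellow (346,203). The larger yellow one, at scene (187,217), fits the description. I'll confirm it and read the pixels in an enlarged montage.

```bash
python3 - <<'E'
from h import *
a=cv2.imread("pics/scene1.png");b=cv2.imread("pics/side1.png")
def crop(i,x,y,w,h,f): return cv2.resize(i[y:y+h,x:x+w],None,fx=f,fy=f,interpolation=cv2.INTER_CUBIC)
t=np.hstack([crop(b,300,160,80,60,5),crop(a,160,180,80,60,5)])
u=np.hstack([crop(b,160,145,133,100,3),crop(a,235,160,133,100,3)])
u=cv2.copyMakeBorder(u,0,0,0,2,0)
cv2.imwrite("pics/m.png",np.vstack([t,u]))
E
```

```text
(no output)
```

View pics/m.png

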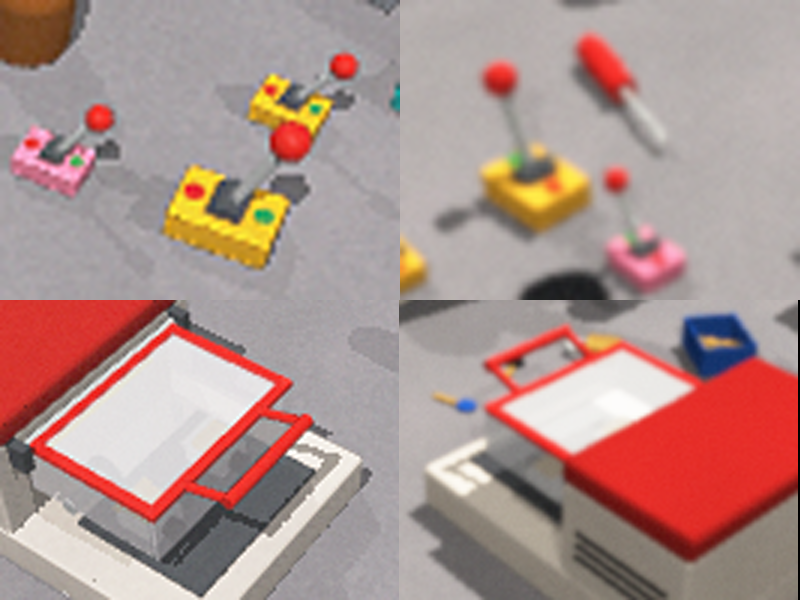

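```bash
python3 - <<'E'
from h import *
np.set_printoptions(precision=1,suppress=True)
print("ball",tri(("side",357.8,187.8),("scene",179.6,195.4)))
r=atz("side",338.6,197.8,25);g=atz("side",352.4,202.8,25);print("dots",r,g,"yaw",np.degrees(np.arctan2(*(r-g)[1::-1])))
print("scene dots",atz("scene",160+(553-400)/5-.4,180+185/5-.4,25),atz("scene",160+(515-400)/5-.4,180+160/5-.4,25))
h1=tri(("side",263,184.7),("scene",264.3,180.7));h2=tri(("side",236.7,212),("scene",292.3,169.7));print("h",h1,h2)
print("h z170",atz("side",263,184.7,170),atz("side",236.7,212,170))
for n,p in {"nearL":(("side",211,217),("scene",309,174.7)),"nearR":(("side",256.3,172),("scene",265,194.7))}.items():print(n,tri(*p))
for n,u,v in [("screwdr handle",358,243),("tip",329,223),("blue",287,262),("black",276,300),("padlock",236,320),("oil",117,298),("jar",306,168),("pink",312,192),("small",358,181)]:print(n,atz("side",u,v,10))
E
```

```text
ball (array([ 412. , -354.6,   96.1]), [array([-0.1,  0.1]), array([-0.1, -0.1])])
dots [ 459.2 -338.    25. ] [ 413.8 -352.8   25. ] yaw 18.049477377610746
scene dots [ 460.4 -339.3   25. ] [ 416.6 -353.9   25. ]
h (array([579.7, -94.4, 170. ]), [array([-0.6,  0.1]), array([-0.5, -0.1])]) (array([558.4,  32. , 168.4]), [array([-1.8,  0.3]), array([-1.3, -0.1])])
h z170 [578.9 -96.1 170. ] [554.6  28.7 170. ]
nearL (array([601.2,  83. , 153.6]), [array([-0.2,  0. ]), array([-0.2, -0. ])])
nearR (array([ 641.3, -126.5,  157.6]), [array([-0.7,  0.2]), array([-0.6, -0.1])])
screwdr handle [ 309.8 -242.3   10. ]
tip [ 420.1 -240.4   10. ]
blue [414.3 -35.7  10. ]
black [353.3  74.5  10. ]
padlock [386.6 190.3  10. ]
oil [657.4 382.   10. ]
jar [ 640.4 -384.5   10. ]
pink [ 546.3 -306.6   10. ]
small [ 467.7 -466.1   10. ]
```

```bash
cat >> h.py <<'E'
def plan(*wps,q=None):
    """wps: (x,y,z,yaw deg of tool x axis, nrows); prints tool-frame rows (m, rad) per waypoint, each evenly split"""
    s=read_state(); p=s["position"]; Rm=R.from_quat(s["ee_rot"]).as_matrix()
    print("pos",p.round(1),"x-yaw",np.degrees(np.arctan2(Rm[1,0],Rm[0,0])).round(1),"y",Rm[:,1].round(3),"F",s["contact_force"].round(1),"w",round(s["gripper_width"],1),"t",s["clock"],"j",s["joints"].round(2))
    for x,y,z,a,n in wps:
        a=np.radians(a); X=[np.cos(a),np.sin(a),0]; Y=[0,0,-1]; Rg=np.array([X,Y,np.cross(X,Y)]).T
        rv=R.from_matrix(Rm.T@Rg).as_rotvec()/n; d=(np.array([x,y,z])-p)/n/1000
        print("->",x,y,z,np.degrees(a).round(1))
        for i in range(n):
            print("  ",[float(v) for v in (Rm.T@d).round(4)]+[float(v) for v in rv.round(4)]); Rm=Rm@R.from_rotvec(rv).as_matrix()
        p=np.array([x,y,z]);Rm=Rg
E
python3 - <<'E'
from h import *
plan((420,260,265,18,10),)
plan((420,260,265,198,10),)
E
```

```text
pos [179.  598.3 230.3] x-yaw -106.7 y [-0.    -0.002 -1.   ] F [-0.  -0.5 -0.5] w 85.6 t 0.1 j [ 1.54  0.39  0.01 -0.   -1.19 -0.26]
-> 420 260 265 18.0
   [0.0255, -0.0034, 0.0328, 0.0002, -0.2176, 0.0001]
   [0.032, -0.0034, 0.0265, 0.0002, -0.2176, 0.0001]
   [0.0369, -0.0034, 0.019, 0.0002, -0.2176, 0.0001]
   [0.0402, -0.0034, 0.0106, 0.0002, -0.2176, 0.0001]
   [0.0415, -0.0034, 0.0016, 0.0002, -0.2176, 0.0001]
   [0.0409, -0.0034, -0.0074, 0.0002, -0.2176, 0.0001]
   [0.0383, -0.0034, -0.016, 0.0002, -0.2176, 0.0001]
   [0.034, -0.0034, -0.0239, 0.0002, -0.2176, 0.0001]
   [0.028, -0.0034, -0.0307, 0.0002, -0.2176, 0.0001]
   [0.0207, -0.0035, -0.036, 0.0002, -0.2176, 0.0001]
pos [179.  598.3 230.3] x-yaw -106.7 y [-0.    -0.002 -1.   ] F [-0.  -0.5 -0.5] w 85.6 t 0.1 j [ 1.54  0.39  0.01 -0.   -1.19 -0.26]
-> 420 260 265 198.0
   [0.0255, -0.0034, 0.0328, -0.0001, 0.0966, 0.0002]
   [0.0222, -0.0034, 0.0351, -0.0001, 0.0966, 0.0002]
   [0.0187, -0.0034, 0.0371, -0.0001, 0.0966, 0.0002]
   [0.0151, -0.0034, 0.0387, -0.0001, 0.0966, 0.0002]
   [0.0113, -0.0034, 0.04, -0.0001, 0.0966, 0.0002]
   [0.0074, -0.0034, 0.0409, -0.0001, 0.0966, 0.0002]
   [0.0034, -0.0035, 0.0414, -0.0001, 0.0966, 0.0002]
   [-0.0006, -0.0035, 0.0415, -0.0001, 0.0966, 0.0002]
   [-0.0046, -0.0035, 0.0413, -0.0001, 0.0966, 0.0002]
   [-0.0086, -0.0035, 0.0406, -0.0001, 0.0966, 0.0002]
```

Emit:
{"fn": "play_rows", "kwargs": {
  "series": [
    [0.0255,-0.0034,0.0328,0,0.0966,0,0],
    [0.0222,-0.0034,0.0351,0,0.0966,0,0],
    [0.0187,-0.0034,0.0371,0,0.0966,0,0],
    [0.0151,-0.0034,0.0387,0,0.0966,0,0],
    [0.0113,-0.0034,0.04,0,0.0966,0,0],
    [0.0074,-0.0034,0.0409,0,0.0966,0,0],
    [0.0034,-0.0035,0.0414,0,0.0966,0,0],
    [-0.0006,-0.0035,0.0415,0,0.0966,0,0],
    [-0.0046,-0.0035,0.0413,0,0.0966,0,0],
    [-0.0086,-0.0035,0.0406,0,0.0966,0,0]
  ]
}}

```text
clock: 1.1
position: [418.2, 245.1, 261.4]
ee_rot: [0.102, -0.696, 0.704, -0.098]
contact_force: [0.8, 0.5, -0.4]
gripper_width: 0.3
```

```bash
python3 - <<'E'
from h import *
plan((410,-60,265,198,10),(371,-368,200,198,10))
E
```

```text
pos [418.2 245.1 261.4] x-yaw -163.8 y [-0.005 -0.011 -1.   ] F [ 0.8  0.5 -0.4] w 0.3 t 1.1 j [ 0.87  0.13 -0.27  0.   -1.19 -0.59]
-> 410 -60 265 198.0
   [0.0093, -0.0, 0.0291, -0.0009, -0.0031, 0.0008]
   [0.0094, -0.0, 0.029, -0.0009, -0.0031, 0.0008]
   [0.0095, -0.0001, 0.029, -0.0009, -0.0031, 0.0008]
   [0.0096, -0.0001, 0.029, -0.0009, -0.0031, 0.0008]
   [0.0097, -0.0001, 0.0289, -0.0009, -0.0031, 0.0008]
   [0.0098, -0.0002, 0.0289, -0.0009, -0.0031, 0.0008]
   [0.0099, -0.0002, 0.0289, -0.0009, -0.0031, 0.0008]
   [0.0099, -0.0003, 0.0289, -0.0009, -0.0031, 0.0008]
   [0.01, -0.0003, 0.0288, -0.0009, -0.0031, 0.0008]
   [0.0101, -0.0003, 0.0288, -0.0009, -0.0031, 0.0008]
-> 371 -368 200 198.0
   [0.0132, 0.0065, 0.0281, 0.0, 0.0, 0.0]
   [0.0132, 0.0065, 0.0281, 0.0, 0.0, 0.0]
   [0.0132, 0.0065, 0.0281, 0.0, 0.0, 0.0]
   [0.0132, 0.0065, 0.0281, 0.0, 0.0, 0.0]
   [0.0132, 0.0065, 0.0281, 0.0, 0.0, 0.0]
   [0.0132, 0.0065, 0.0281, 0.0, 0.0, 0.0]
   [0.0132, 0.0065, 0.0281, 0.0, 0.0, 0.0]
   [0.0132, 0.0065, 0.0281, 0.0, 0.0, 0.0]
   [0.0132, 0.0065, 0.0281, 0.0, 0.0, 0.0]
   [0.0132, 0.0065, 0.0281, 0.0, 0.0, 0.0]
```

Emit:
{"fn": "play_rows", "kwargs": {
  "series": [
    [0.0093,0,0.029,0,0,0,0],
    [0.0093,0,0.029,0,0,0,0],
    [0.0094,0,0.029,0,0,0,0],
    [0.0095,0,0.029,0,0,0,0],
    [0.0096,0,0.029,0,0,0,0],
    [0.0097,0,0.029,0,0,0,0],
    [0.0098,0,0.029,0,0,0,0],
    [0.0099,0,0.029,0,0,0,0],
    [0.01,0,0.029,0,0,0,0],
    [0.01,0,0.029,0,0,0,0]
  ]
}}

```text
clock: 2.1
position: [402.7, -74.5, 262.6]
ee_rot: [0.102, -0.696, 0.704, -0.094]
contact_force: [0.5, 0.8, -0.3]
gripper_width: 0.1
```

Emit:
{"fn": "play_rows", "kwargs": {
  "series": [
    [0.0132,0.0065,0.028,0,0,0,0],
    [0.0132,0.0065,0.028,0,0,0,0],
    [0.0132,0.0065,0.028,0,0,0,0],
    [0.0132,0.0065,0.028,0,0,0,0],
    [0.0132,0.0065,0.028,0,0,0,0],
    [0.0132,0.0065,0.028,0,0,0,0],
    [0.0132,0.0065,0.028,0,0,0,0],
    [0.0132,0.0065,0.028,0,0,0,0],
    [0.0132,0.0065,0.028,0,0,0,0],
    [0,0,0,0,0,0,0]
  ]
}}

```text
clock: 3.1
position: [350.7, -362.9, 202.9]
ee_rot: [0.102, -0.698, 0.703, -0.092]
contact_force: [-0.0, 0.2, -0.4]
gripper_width: 0.2
```

```bash
python3 - <<'E'
from h import *
plan((365,-370,140,198,3),(365,-370,80,198,4),(459,-339,80,198,8))
E
```

```text
pos [ 350.7 -362.9  202.9] x-yaw -164.3 y [-0.013 -0.009 -1.   ] F [-0.   0.2 -0.4] w 0.2 t 3.1 j [-0.47  0.21 -0.33  0.02 -1.04  0.74]
-> 365 -370 140 198.0
   [-0.0043, 0.0209, 0.0035, -0.0016, -0.0134, 0.005]
   [-0.0041, 0.0209, 0.0036, -0.0016, -0.0134, 0.005]
   [-0.0039, 0.0209, 0.0037, -0.0016, -0.0134, 0.005]
-> 365 -370 80 198.0
   [0.0, 0.015, 0.0, 0.0, 0.0, 0.0]
   [0.0, 0.015, 0.0, 0.0, 0.0, 0.0]
   [0.0, 0.015, 0.0, 0.0, 0.0, 0.0]
   [0.0, 0.015, 0.0, 0.0, 0.0, 0.0]
-> 459 -339 80 198.0
   [-0.0124, 0.0, -0.0001, 0.0, 0.0, 0.0]
   [-0.0124, 0.0, -0.0001, 0.0, 0.0, 0.0]
   [-0.0124, 0.0, -0.0001, 0.0, 0.0, 0.0]
   [-0.0124, 0.0, -0.0001, 0.0, 0.0, 0.0]
   [-0.0124, 0.0, -0.0001, 0.0, 0.0, 0.0]
   [-0.0124, 0.0, -0.0001, 0.0, 0.0, 0.0]
   [-0.0124, 0.0, -0.0001, 0.0, 0.0, 0.0]
   [-0.0124, 0.0, -0.0001, 0.0, 0.0, 0.0]
```

Emit:
{"fn": "play_rows", "kwargs": {
  "series": [
    [-0.0043,0.021,0.0035,0,-0.0134,0.005,0],
    [-0.0041,0.021,0.0036,0,-0.0134,0.005,0],
    [-0.004,0.021,0.0037,0,-0.0134,0.005,0],
    [0,0.015,0,0,0,0,0],
    [0,0.015,0,0,0,0,0],
    [0,0.015,0,0,0,0,0],
    [0,0.013,0,0,0,0,0],
    [0,0,0,0,0,0,0]
  ]
}}

```text
clock: 3.9
position: [365.0, -367.8, 76.9]
ee_rot: [0.111, -0.698, 0.699, -0.111]
contact_force: [-0.0, -1.0, -0.1]
gripper_width: 0.0
```

```bash
python3 - <<'E'
from h import *
plan((459,-339,80,198,10),)
E
```

```text
pos [ 365.  -367.8   76.9] x-yaw -162.0 y [ 0.    -0.002 -1.   ] F [-0.  -1.  -0.1] w 0.0 t 3.9 j [-0.47  0.38 -0.45  0.   -0.74  0.79]
-> 459 -339 80 198.0
   [-0.0098, -0.0003, 0.0002, -0.0002, 0.0, 0.0]
   [-0.0098, -0.0003, 0.0002, -0.0002, 0.0, 0.0]
   [-0.0098, -0.0003, 0.0002, -0.0002, 0.0, 0.0]
   [-0.0098, -0.0003, 0.0002, -0.0002, 0.0, 0.0]
   [-0.0098, -0.0003, 0.0002, -0.0002, 0.0, 0.0]
   [-0.0098, -0.0003, 0.0002, -0.0002, 0.0, 0.0]
   [-0.0098, -0.0003, 0.0002, -0.0002, 0.0, 0.0]
   [-0.0098, -0.0003, 0.0002, -0.0002, 0.0, 0.0]
   [-0.0098, -0.0003, 0.0002, -0.0002, 0.0, 0.0]
   [-0.0098, -0.0003, 0.0002, -0.0002, 0.0, 0.0]
```

Emit:
{"fn": "play_rows", "kwargs": {
  "series": [
    [-0.01,0,0,0,0,0,0],
    [-0.01,0,0,0,0,0,0],
    [-0.01,0,0,0,0,0,0],
    [-0.01,0,0,0,0,0,0],
    [-0.01,0,0,0,0,0,0],
    [-0.01,0,0,0,0,0,0],
    [-0.01,0,0,0,0,0,0],
    [-0.005,0,0,0,0,0,0]
  ]
}}

```text
clock: 4.7
position: [443.6, -342.0, 79.8]
ee_rot: [0.111, -0.697, 0.7, -0.112]
contact_force: [0.1, 0.3, -0.9]
gripper_width: 0.0
```

Emit:
{"fn": "play_rows", "kwargs": {
  "series": [
    [-0.006,0,0,0,0,0,0],
    [-0.006,0,0,0,0,0,0],
    [0,0,0,0,0,0,0]
  ]
}}

```text
clock: 5.0
position: [447.2, -340.4, 79.6]
ee_rot: [0.118, -0.698, 0.698, -0.105]
contact_force: [0.8, -0.7, 0.3]
gripper_width: -0.1
```

```bash
python3 - <<'E'
from h import *
cam("side","side2.png");cam("scene","scene2.png")
a=cv2.imread("pics/scene2.png");b=cv2.imread("pics/side2.png")
def crop(i,x,y,w,h,f): return cv2.resize(i[y:y+h,x:x+w],None,fx=f,fy=f,interpolation=cv2.INTER_CUBIC)
cv2.imwrite("pics/m2.png",np.hstack([crop(b,300,140,100,100,4),crop(a,150,160,100,100,4)]))
plan()
E
```

```text
pos [ 447.8 -339.8   79.3] x-yaw -161.9 y [-0.016 -0.003 -1.   ] F [-4.7 -4.1  0.5] w -0.0 t 5.1 j [-0.36  0.44 -0.34  0.01 -0.81  0.66]
```

View pics/m2.png

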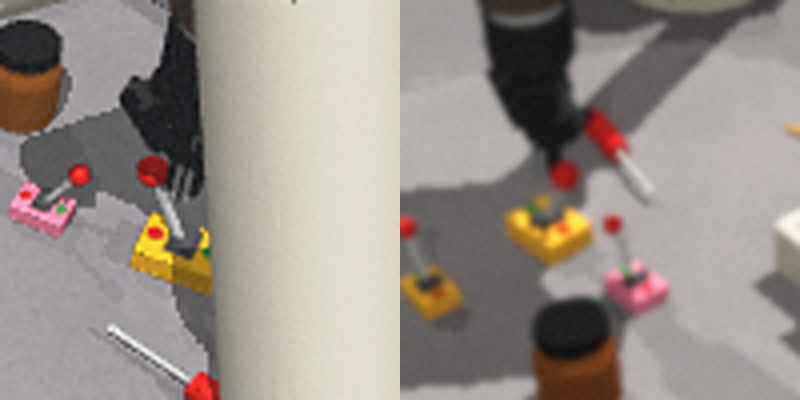

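The lever now leans to the red side, with its ball at side (337.6,182.4) and scene (190.6,203.6). I'll triangulate to check how far it has gone.

```bash
python3 - <<'E'
from h import *
p,e=tri(("side",337.6,182.4),("scene",190.6,203.6));print(p,e)
d=p-[412,-354.6,96.1];print(np.hypot(*d[:2]), d@[.951,.309,0])
plan()
E
```

```text
[ 473.97995699 -334.27980884   89.98083967] [array([ 0.1, -0. ]), array([0., 0.])]
65.22595523791249 65.22187816161163
pos [ 447.8 -339.8   79.3] x-yaw -161.9 y [-0.016 -0.003 -1.   ] F [-4.7 -4.1  0.5] w -0.0 t 5.1 j [-0.36  0.44 -0.34  0.01 -0.81  0.66]
```

Emit:
{"fn": "play_rows", "kwargs": {
  "series": [
    [-0.006,0,0,0,0,0,0],
    [-0.006,0,0,0,0,0,0],
    [-0.006,0,0,0,0,0,0]
  ]
}}

```text
clock: 5.4
position: [448.0, -339.3, 79.6]
ee_rot: [-0.129, 0.7, -0.696, 0.091]
contact_force: [-15.5, -12.8, 6.1]
gripper_width: 0.3
```

20 N no longer moves the lever, and the ball sits 38 mm beyond the block centre, which matches 80·sin 0.5. So it's at its stop. I'll back off and head for the handle.

Emit:
{"fn": "play_rows", "kwargs": {
  "series": [
    [0.015,0,0,0,0,0,0],
    [0.02,0,0,0,0,0,0],
    [0.01,-0.02,0,0,0,0,0],
    [0,-0.04,0,0,0,0,0],
    [0,-0.045,0,0,0,0,0],
    [0,-0.045,0,0,0,0,0],
    [0,-0.04,0,0,0,0,0.05],
    [0,0,0,0,0,0,0.05]
  ]
}}

```text
clock: 6.2
position: [411.4, -352.8, 277.9]
ee_rot: [-0.125, 0.701, -0.696, 0.094]
contact_force: [-0.4, 0.4, 0.3]
gripper_width: 28.3
```

```bash
python3 - <<'E'
from h import *
plan((568,-32,255,190.6,10))
E
```

```text
pos [ 411.4 -352.8  277.9] x-yaw -162.1 y [-0.045 -0.    -0.999] F [-0.4  0.4  0.3] w 28.3 t 6.2 j [-0.4   0.23 -0.1   0.02 -1.28  0.7 ]
-> 568 -32 255 190.6
   [-0.0248, 0.0016, -0.0257, 0.0011, 0.0126, 0.0044]
   [-0.0245, 0.0017, -0.026, 0.0011, 0.0126, 0.0044]
   [-0.0241, 0.0017, -0.0263, 0.0011, 0.0126, 0.0044]
   [-0.0238, 0.0018, -0.0266, 0.0011, 0.0126, 0.0044]
   [-0.0235, 0.0019, -0.0269, 0.0011, 0.0126, 0.0044]
   [-0.0231, 0.002, -0.0272, 0.0011, 0.0126, 0.0044]
   [-0.0228, 0.002, -0.0275, 0.0011, 0.0126, 0.0044]
   [-0.0224, 0.0021, -0.0278, 0.0011, 0.0126, 0.0044]
   [-0.022, 0.0022, -0.0281, 0.0011, 0.0126, 0.0044]
   [-0.0217, 0.0022, -0.0284, 0.0011, 0.0126, 0.0044]
```

Emit:
{"fn": "play_rows", "kwargs": {
  "series": [
    [-0.025,0.0016,-0.0257,0.001,0.0126,0.0044,0.05],
    [-0.0245,0.0017,-0.026,0.001,0.0126,0.0044,0.05],
    [-0.024,0.0017,-0.0263,0.001,0.0126,0.0044,0.05],
    [-0.024,0.0018,-0.0266,0.001,0.0126,0.0044,0.05],
    [-0.0235,0.0019,-0.027,0.001,0.0126,0.0044,0.05],
    [-0.023,0.002,-0.027,0.001,0.0126,0.0044,0.05],
    [-0.023,0.002,-0.0275,0.001,0.0126,0.0044,0.05],
    [-0.0225,0.002,-0.028,0.001,0.0126,0.0044,0.05],
    [-0.022,0.002,-0.028,0.001,0.0126,0.0044,0.05],
    [0,0,0,0,0,0,0.05]
  ]
}}

```text
clock: 7.2
position: [557.9, -51.4, 257.7]
ee_rot: [-0.061, 0.707, -0.701, 0.074]
contact_force: [-0.2, 0.5, -0.1]
gripper_width: 50.2
```

```bash
python3 - <<'E'
from h import *
plan((568,-32,220,190.6,3))
cam("wrist","w1.png");cam("side","side3.png");cam("scene","scene3.png")
def crop(i,x,y,w,h,f): return cv2.resize(i[y:y+h,x:x+w],None,fx=f,fy=f,interpolation=cv2.INTER_CUBIC)
a=cv2.imread("pics/scene3.png");b=cv2.imread("pics/side3.png");w=cv2.imread("pics/w1.png")
cv2.imwrite("pics/m3.png",np.hstack([cv2.resize(w,(400,300)),np.vstack([crop(b,160,120,200,150,2),crop(a,160,120,200,150,2)])[:600,:400]] if 0 else [np.vstack([cv2.resize(w,(400,300)),crop(b,300,140,100,75,4)]),np.vstack([crop(b,180,120,100,75,4),crop(a,235,130,100,75,4)])]))
E
```

```text
pos [557.9 -51.4 257.7] x-yaw -169.1 y [ 0.017  0.009 -1.   ] F [-0.2  0.5 -0.1] w 50.2 t 7.2 j [ 0.19  0.25 -0.12 -0.01 -1.18 -0.  ]
-> 568 -32 220 190.6
   [-0.0043, 0.0127, -0.0056, 0.002, 0.002, -0.0062]
   [-0.0044, 0.0126, -0.0057, 0.002, 0.002, -0.0062]
   [-0.0044, 0.0126, -0.0057, 0.002, 0.002, -0.0062]
```

View pics/m3.png

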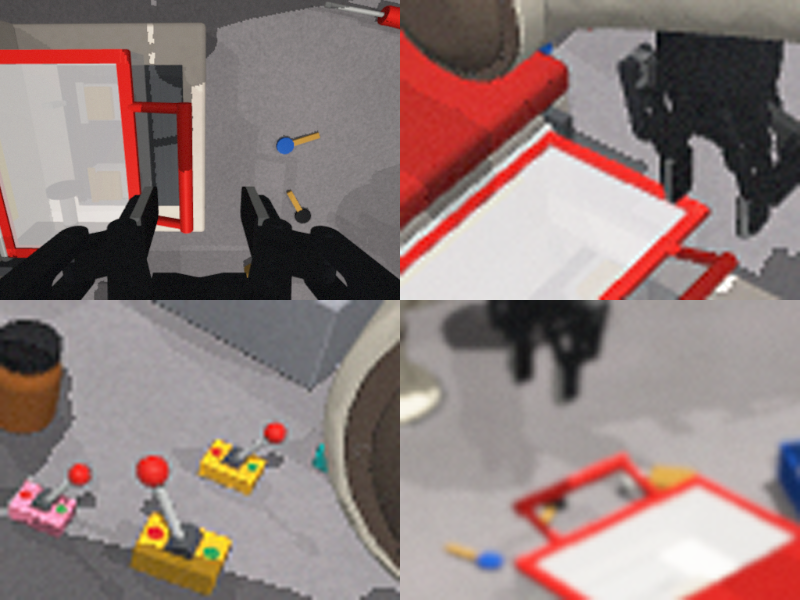

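The lever stays off: its ball is over the red dot at (152,470) in the montage. The wrist view shows the bar from (186,103) to (186,231) in the montage, so I'll refine the bar's position from those.

```bash
python3 - <<'E'
from h import *
a=atz("wrist",186*1.28,105*1.28,173);b=atz("wrist",186*1.28,229*1.28,173);print(a,b,(a+b)/2,np.linalg.norm(a-b),np.degrees(np.arctan2(-(b-a)[0],(b-a)[1])))
plan((568,-32,220,190.6,5))
E
```

```text
[579.72560971 -94.77258302 173.        ] [557.76593674  28.23342749 173.        ] [568.74577323 -33.26957776 173.        ] 124.95081375828408 10.12210493784681
pos [556.5 -54.7 258.4] x-yaw -169.3 y [ 0.016  0.008 -1.   ] F [-0.4 -0.9  0.6] w 50.2 t 7.35 j [ 0.19  0.25 -0.12 -0.01 -1.19  0.  ]
-> 568 -32 220 190.6
   [-0.003, 0.0078, -0.004, 0.001, 0.0005, -0.0035]
   [-0.003, 0.0077, -0.004, 0.001, 0.0005, -0.0035]
   [-0.003, 0.0077, -0.004, 0.001, 0.0005, -0.0035]
   [-0.0031, 0.0077, -0.004, 0.001, 0.0005, -0.0035]
   [-0.0031, 0.0077, -0.004, 0.001, 0.0005, -0.0035]
```

Wrist, side and scene views all agree on a bar middle of (568.5,−33) and a yaw of about 10.4°.

Emit:
{"fn": "play_rows", "kwargs": {
  "series": [
    [-0.004,0.008,-0.005,0.001,0,-0.0035,0.05],
    [-0.004,0.008,-0.005,0.001,0,-0.0035,0.05],
    [-0.004,0.008,-0.004,0.001,0,-0.0035,0.05],
    [-0.004,0.008,-0.004,0.001,0,-0.0035,0.05],
    [-0.002,0.006,-0.003,0.001,0,-0.0035,0.05],
    [0,0,0,0,0,0,0.05]
  ]
}}

```text
clock: 7.95
position: [570.2, -31.9, 216.6]
ee_rot: [-0.065, 0.704, -0.704, 0.064]
contact_force: [0.2, 0.6, 0.7]
gripper_width: 49.5
```

```bash
python3 - <<'E'
from h import *
plan((568.5,-33,151,190.4,8))
E
```

```text
pos [570.2 -31.9 216.6] x-yaw -169.6 y [-0.002  0.    -1.   ] F [0.2 0.6 0.7] w 49.5 t 7.95 j [ 0.23  0.31 -0.15 -0.   -1.12 -0.04]
-> 568.5 -33 151 190.4
   [0.0002, 0.0082, 0.0001, 0.0001, 0.0001, 0.0003]
   [0.0002, 0.0082, 0.0001, 0.0001, 0.0001, 0.0003]
   [0.0002, 0.0082, 0.0001, 0.0001, 0.0001, 0.0003]
   [0.0002, 0.0082, 0.0001, 0.0001, 0.0001, 0.0003]
   [0.0002, 0.0082, 0.0001, 0.0001, 0.0001, 0.0003]
   [0.0002, 0.0082, 0.0001, 0.0001, 0.0001, 0.0003]
   [0.0002, 0.0082, 0.0001, 0.0001, 0.0001, 0.0003]
   [0.0002, 0.0082, 0.0001, 0.0001, 0.0001, 0.0003]
```

Emit:
{"fn": "play_rows", "kwargs": {
  "series": [
    [0,0.008,0,0,0,0,0.05],
    [0,0.008,0,0,0,0,0.05],
    [0,0.008,0,0,0,0,0.05],
    [0,0.008,0,0,0,0,0.05],
    [0,0.008,0,0,0,0,0.05],
    [0,0.008,0,0,0,0,0.05],
    [0,0.008,0,0,0,0,0.05],
    [0,0.005,0,0,0,0,0.05],
    [0,0,0,0,0,0,0.05]
  ]
}}

```text
clock: 8.85
position: [569.7, -32.3, 149.8]
ee_rot: [-0.065, 0.704, -0.704, 0.063]
contact_force: [-1.0, -0.3, -0.0]
gripper_width: 50.1
```

```bash
python3 - <<'E'
from h import *
plan((568.5,-33,151,190.4,1))
E
```

```text
pos [569.7 -32.3 149.8] x-yaw -169.6 y [-0.003 -0.    -1.   ] F [-1.  -0.3 -0. ] w 50.1 t 8.85 j [ 0.23  0.37 -0.24 -0.   -0.97 -0.04]
-> 568.5 -33 151 190.4
   [0.0013, -0.0012, 0.0005, 0.0004, 0.0003, 0.0029]
```

Emit:
{"fn": "play_rows", "kwargs": {
  "series": [
    [0.001,-0.001,0,0,0,0.003,0.02],
    [0,0,0,0,0,0,0],
    [0,0,0,0,0,0,0],
    [0,0,0,0,0,0,0],
    [0,0,0,0,0,0,0],
    [0,0,0,0,0,0,0]
  ]
}}

```text
clock: 9.45
position: [569.8, -32.3, 151.7]
ee_rot: [-0.063, 0.704, -0.704, 0.066]
contact_force: [0.8, 0.4, -2.1]
gripper_width: 12.1
```

```bash
cat >> h.py <<'E'
def arc(t0,t1,n):
    """tool rows along guard arc (tool x = -machine x, y down)"""
    t=np.radians(np.linspace(t0,t1,n+1)); x=-210*np.cos(t)+15*np.sin(t); z=210*np.sin(t)+15*np.cos(t)
    for a,b in zip(np.diff(x),np.diff(z)): print([round(-a/1000,4),round(-b/1000,4),0,0,0,0,0])
E
python3 - <<'E'
from h import *
plan(); arc(0,50,25)
E
```

```text
pos [569.8 -32.3 151.7] x-yaw -169.5 y [ 0.003  0.001 -1.   ] F [ 0.8  0.4 -2.1] w 12.1 t 9.45 j [ 0.23  0.36 -0.24  0.   -0.96 -0.04]
[np.float64(-0.0007), np.float64(-0.0073), 0, 0, 0, 0, 0]
[np.float64(-0.0009), np.float64(-0.0073), 0, 0, 0, 0, 0]
[np.float64(-0.0012), np.float64(-0.0073), 0, 0, 0, 0, 0]
[np.float64(-0.0014), np.float64(-0.0072), 0, 0, 0, 0, 0]
[np.float64(-0.0017), np.float64(-0.0072), 0, 0, 0, 0, 0]
[np.float64(-0.0019), np.float64(-0.0071), 0, 0, 0, 0, 0]
[np.float64(-0.0022), np.float64(-0.007), 0, 0, 0, 0, 0]
[np.float64(-0.0024), np.float64(-0.0069), 0, 0, 0, 0, 0]
[np.float64(-0.0026), np.float64(-0.0069), 0, 0, 0, 0, 0]
[np.float64(-0.0029), np.float64(-0.0068), 0, 0, 0, 0, 0]
[np.float64(-0.0031), np.float64(-0.0067), 0, 0, 0, 0, 0]
[np.float64(-0.0033), np.float64(-0.0065), 0, 0, 0, 0, 0]
[np.float64(-0.0036), np.float64(-0.0064), 0, 0, 0, 0, 0]
[np.float64(-0.0038), np.float64(-0.0063), 0, 0, 0, 0, 0]
[np.float64(-0.004), np.float64(-0.0062), 0, 0, 0, 0, 0]
[np.float64(-0.0042), np.float64(-0.006), 0, 0, 0, 0, 0]
[np.float64(-0.0044), np.float64(-0.0059), 0, 0, 0, 0, 0]
[np.float64(-0.0046), np.float64(-0.0057), 0, 0, 0, 0, 0]
[np.float64(-0.0048), np.float64(-0.0055), 0, 0, 0, 0, 0]
[np.float64(-0.005), np.float64(-0.0054), 0, 0, 0, 0, 0]
[np.float64(-0.0052), np.float64(-0.0052), 0, 0, 0, 0, 0]
[np.float64(-0.0054), np.float64(-0.005), 0, 0, 0, 0, 0]
[np.float64(-0.0056), np.float64(-0.0048), 0, 0, 0, 0, 0]
[np.float64(-0.0057), np.float64(-0.0046), 0, 0, 0, 0, 0]
[np.float64(-0.0059), np.float64(-0.0044), 0, 0, 0, 0, 0]
```

Emit:
{"fn": "play_rows", "kwargs": {
  "series": [
    [-0.0007,-0.0073,0,0,0,0,0],
    [-0.0009,-0.0073,0,0,0,0,0],
    [-0.0012,-0.0073,0,0,0,0,0],
    [-0.0014,-0.0072,0,0,0,0,0],
    [-0.0017,-0.0072,0,0,0,0,0]
  ]
}}

```text
clock: 9.95
position: [575.0, -31.3, 187.6]
ee_rot: [-0.065, 0.704, -0.704, 0.064]
contact_force: [2.5, -0.5, -5.0]
gripper_width: 11.8
```

```bash
python3 - <<'E'
from h import *
plan()
E
```

```text
pos [575.  -31.3 187.6] x-yaw -169.5 y [-0.001  0.    -1.   ] F [ 2.5 -0.5 -5. ] w 11.8 t 9.95 j [ 0.23  0.34 -0.18 -0.   -1.06 -0.04]
```

Emit:
{"fn": "play_rows", "kwargs": {
  "series": [
    [-0.0019,-0.0071,0,0,0,0,0],
    [-0.0022,-0.007,0,0,0,0,0],
    [-0.0024,-0.0069,0,0,0,0,0],
    [-0.0026,-0.0069,0,0,0,0,0],
    [-0.0029,-0.0068,0,0,0,0,0],
    [-0.0031,-0.0067,0,0,0,0,0],
    [-0.0033,-0.0065,0,0,0,0,0],
    [-0.0036,-0.0064,0,0,0,0,0],
    [-0.0038,-0.0063,0,0,0,0,0],
    [-0.004,-0.0062,0,0,0,0,0]
  ]
}}

```text
clock: 10.95
position: [603.8, -25.5, 257.2]
ee_rot: [-0.068, 0.705, -0.704, 0.061]
contact_force: [1.1, -1.5, -7.0]
gripper_width: 11.8
```

```bash
python3 - <<'E'
from h import *
plan((569.3+86.5*.983,-32.5+86.5*.182,306,190.5,10))
t=np.radians(30);print(151+210*np.sin(t)+15*np.cos(t)-15, 569.3+.983*(210-210*np.cos(t)+15*np.sin(t)))
E
```

```text
pos [603.8 -25.5 257.2] x-yaw -169.6 y [-0.011  0.001 -1.   ] F [ 1.1 -1.5 -7. ] w 11.8 t 10.95 j [ 0.22  0.34  0.01 -0.   -1.25 -0.04]
-> 654.3294999999999 -16.756999999999998 306 190.5
   [-0.0051, -0.0049, 0.0, 0.0003, -0.0001, 0.001]
   [-0.0051, -0.0049, 0.0, 0.0003, -0.0001, 0.001]
   [-0.0051, -0.0049, 0.0, 0.0003, -0.0001, 0.001]
   [-0.0051, -0.0049, 0.0, 0.0003, -0.0001, 0.001]
   [-0.0051, -0.0049, 0.0, 0.0003, -0.0001, 0.001]
   [-0.0051, -0.0049, 0.0, 0.0003, -0.0001, 0.001]
   [-0.0051, -0.0049, 0.0001, 0.0003, -0.0001, 0.001]
   [-0.0051, -0.0049, 0.0001, 0.0003, -0.0001, 0.001]
   [-0.0051, -0.0049, 0.0001, 0.0003, -0.0001, 0.001]
   [-0.0051, -0.0049, 0.0001, 0.0003, -0.0001, 0.001]
253.99038105676658 604.3288758967783
```

On track at about 31°. I'll continue with the last 20° and slow down at the end.

Emit:
{"fn": "play_rows", "kwargs": {
  "series": [
    [-0.0042,-0.0058,0,0,0,0,0],
    [-0.0044,-0.0057,0,0,0,0,0],
    [-0.0046,-0.0056,0,0,0,0,0],
    [-0.0048,-0.0054,0,0,0,0,0],
    [-0.005,-0.0053,0,0,0,0,0],
    [-0.0052,-0.0051,0,0,0,0,0],
    [-0.0054,-0.0049,0,0,0,0,0],
    [-0.0055,-0.0046,0,0,0,0,0]
  ]
}}

```text
clock: 11.75
position: [640.8, -18.3, 301.7]
ee_rot: [-0.073, 0.705, -0.703, 0.055]
contact_force: [-4.2, 0.8, -4.6]
gripper_width: 12.2
```

```bash
python3 - <<'E'
from h import *
plan((654.3,-17,306,190.5,3))
E
```

```text
pos [640.8 -18.3 301.7] x-yaw -169.6 y [-0.025 -0.    -1.   ] F [-4.2  0.8 -4.6] w 12.2 t 11.75 j [ 0.22  0.39  0.19 -0.01 -1.4  -0.04]
-> 654.3 -17 306 190.5
   [-0.0045, -0.0016, 0.0004, 0.0015, -0.0005, 0.0084]
   [-0.0045, -0.0015, 0.0004, 0.0015, -0.0005, 0.0084]
   [-0.0045, -0.0015, 0.0004, 0.0015, -0.0005, 0.0084]
```

Emit:
{"fn": "play_rows", "kwargs": {
  "series": [
    [-0.0035,-0.0018,0,0.001,0,0.005,0],
    [-0.003,-0.0015,0,0.001,0,0.005,0],
    [0,0,0,0,0,0,0],
    [0,0,0,0,0,0,0],
    [0,0,0,0,0,0,0]
  ]
}}

```text
clock: 12.25
position: [646.5, -17.1, 306.6]
ee_rot: [-0.071, 0.704, -0.704, 0.057]
contact_force: [-4.1, -1.2, -5.8]
gripper_width: 11.8
```

```bash
python3 - <<'E'
from h import *
cam("side","side4.png");cam("scene","scene4.png")
a=cv2.imread("pics/scene4.png");b=cv2.imread("pics/side4.png")
cv2.imwrite("pics/m4.png",np.hstack([b[0:384,100:420],a[80:464,90:470][:, :]]) if 0 else np.vstack([cv2.resize(b[100:280,130:400],None,fx=1.6,fy=1.6),cv2.resize(a[100:280,130:400],None,fx=1.6,fy=1.6)]))
plan()
E
```

```text
pos [646.5 -17.1 306.5] x-yaw -169.6 y [-0.019 -0.001 -1.   ] F [-3.5 -0.9 -5.9] w 11.7 t 12.35 j [ 0.22  0.4   0.21 -0.   -1.41 -0.04]
```

View pics/m4.png

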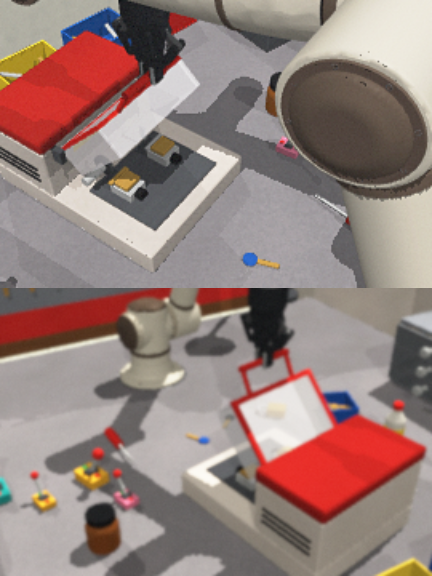

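The guard is open and gripped, with its front corners at scene (275.6,171.9) and (331.3,153.8). The lever is still over. I'll check the guard angle independently from those corners.

```bash
python3 - <<'E'
from h import *
y=np.radians(10.4);X=np.array([np.cos(y),np.sin(y),0]);Y=np.array([-np.sin(y),np.cos(y),0])
H=np.array([569.3,-32.5,155])+210*X
for t in (44,47,50,53,56):
    a=np.radians(t);x=np.cos(a)*X-np.array([0,0,np.sin(a)])
    print(t,[proj("scene",H-160*x+s*110*Y).round(1) for s in(-1,1)])
plan()
E
```

```text
44 [array([271.5, 171.5]), array([320.3, 151. ])]
47 [array([272.8, 170.6]), array([321.8, 150. ])]
50 [array([274.2, 169.8]), array([323.3, 149.2])]
53 [array([275.6, 169.2]), array([324.9, 148.4])]
56 [array([277.1, 168.6]), array([326.5, 147.8])]
pos [646.5 -17.1 306.5] x-yaw -169.6 y [-0.019 -0.001 -1.   ] F [-3.5 -0.9 -5.9] w 11.7 t 12.35 j [ 0.22  0.4   0.21 -0.   -1.41 -0.04]
```

Emit:
{"fn": "play_rows", "kwargs": {
  "series": [
    [0,0,0,0,0,0,0],
    [0,0,0,0,0,0,0],
    [0,0,0,0,0,0,0],
    [0,0,0,0,0,0,0],
    [0,0,0,0,0,0,0]
  ]
}}

```text
clock: 12.85
position: [646.3, -17.2, 306.4]
ee_rot: [-0.071, 0.704, -0.704, 0.057]
contact_force: [-4.0, -0.2, -5.0]
gripper_width: 11.9
```

My right-corner reading is off by about 8 px, so I'll take one enlarged crop before handing in.

```bash
python3 - <<'E'
from h import *
a=cv2.imread("pics/scene4.png")
cv2.imwrite("pics/m5.png",cv2.resize(a[130:230,260:360],None,fx=6,fy=6,interpolation=cv2.INTER_CUBIC))
E
```

```text
(no output)
```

View pics/m5.png

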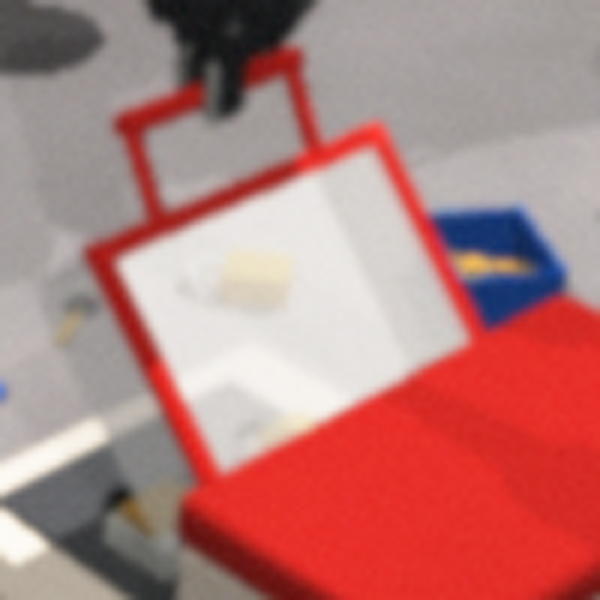

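The enlarged crop gives corners at scene (274.7,171.7) and (323.6,150.5). Their columns match about 50°, and the TCP height gives about 49–50°. The guard is steady, so I'm handing in.

```bash
python3 -c "
from h import *
plan(); print(np.abs(read_state()['joint_vel']).max()); print(job_done())"
```

```text
pos [646.3 -17.2 306.4] x-yaw -169.6 y [-0.019 -0.001 -1.   ] F [-4.  -0.2 -5. ] w 11.9 t 12.85 j [ 0.22  0.4   0.21 -0.   -1.41 -0.04]
0.0010345012971768892
the job is handed in; nothing more can be done
None
```

I pushed the large yellow isolator's lever over to its stop on the red-dot side. Only then did I grip the red bar and lift the guard. I handed in at 12.9 s, still holding it at about 50°.

- **Isolator:** about 20 N no longer moved the lever. The ball sat 38 mm past the block centre, as expected at the off stop, and later pictures still show it over. The ball's measured travel was 65 mm against the 77 mm expected. I put that down to my reading of its start position.
- **Guard angle:** the tool height gives about 49–50° and the tool's x position about 48.5°. The image columns of the guard's corners give about 50–51°. Their rows disagree, lying about 1.5 px lower and suggesting nearer 45°, which is still inside 44–56°. I think this is calibration error.
- **Holding:** the fingers are closed on the bar at 11.9 mm, though the bar is listed as 14 mm. About 6 N shows at the wrist and the joints are still.
- **Loose things:** I saw none out of place in the pictures, but I did not measure their positions at the end.

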